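# Emergency lid release of a bench centrifuge

### The job

The small bench centrifuge has lost power with samples inside, so its lid must be freed by hand: take the hooked pick out of its stand, slip its foot under the lip of the stiff little cover on the front deck and lever the cover all the way open with the pick (not with the gripper itself), then stand the pick back in its stand. Then take the spring-return release grip that was under the cover, pull it straight out towards the front until its front face is level with the mark lines on the deck, and finish while holding it there, because a colleague will lift the lid meanwhile and it springs back if let go. Leave the vial, the sample cup and the carton where they are.

Things in the scene. Friction and masses are not known exactly. Their poses are not given: they have to be found in the camera images.
- centrifuge: White bench centrifuge, fixed to the worktop, 245 long (x) x 150 wide (y) mm. Origin on the worktop plane, under the hinge line of the front cover, midway across; its -x axis points to the machine's front, z up. A low front deck, top at z = 45 mm, runs from x = -85 to +46 mm; behind it the motor housing, 95 mm high (round lid on top to 116 mm), from x = +46 to +160 mm. All stated x, y, z of its parts are in this frame.
- cover (a joint): Grey hood-like cover on the deck (50 mm wide, 40 mm long, 40 mm high, walls 3 mm, open below and behind), hinged about the y axis on the deck's surface at x = 0, z = 45 mm. Value in rad: 0 shut, growing as its front goes up and over backwards; stop at 1.5 = lying fully open on its back, behind the grip. Snug: takes a constant 0.16 N m either way (about 3.5 N at the lip), and stays where it is left.
- cover_lip (a point): Front edge, at mid width, of the underside of the cover's prying lip; moves with the cover. When shut it lies at x = -52.5, y = 0, z = 54 mm: the lip sticks out 12 mm forwards from the cover's front wall, is 50 mm wide and 3 mm thick, with a gap of 9 mm between its underside and the deck. Behind the lip the gap goes on under the front wall; the release grip's front face is 20 mm behind the lip's front edge.
- release (a joint): Black upright release grip under the cover, 24 mm (x) x 14 mm (y), its top 34 mm above the deck; slides straight towards the front (-x). Value in m: 0 fully in, stop at 0.045; 0.030 puts its front face level with the mark. Spring return: 4.5 N at 0, growing 1.5 N per 10 mm (9 N at the mark).
- grip_point (a point): Centre of the release grip, 22 mm above the deck; moves with it. At value 0 it lies at x = -20, y = 0, z = 67 mm. The deck is flat and free for 60 mm on both sides (y) of it once the cover is open.
- grip_front (a point): Foot of the front face of the release grip, at deck height, mid width; moves with it (x = -32 mm at value 0).
- pick_stand: Grey block 60 (x) x 50 (y) x 60 mm high on a black foot 84 x 74 x 6 mm, fixed to the worktop. Origin under its centre on the worktop, z up. A rectangular hole 32 mm (x) x 18 mm (y), centred at x = +6, y = 0, goes down through it.
- pick: L-shaped steel pick, 90 g before variation, upright in the stand with its axes along the stand's, origin over the stand's origin and 5 mm above the worktop. Origin: underside of the foot, on the shaft's axis; z up along the shaft. Foot: points to +x, tip 16 mm from the axis, 10 mm wide, 4.5 mm thick. Shaft 7 x 7 mm. Collar 34 x 28 mm with its flat underside at z = 55 mm, which rests on the stand's top; black handle 28 (x) x 22 (y) mm from z = 59 to 125 mm.
- strip_vial: Bystander: test-strip vial, 46 mm wide, 98 mm high, origin under its centre.
- sample_cup: Bystander: round sample cup with a screw lid, 67 mm wide, 68 mm high, origin under its centre.
- coverslip_box: Bystander: small carton, 42 x 60 x 30 mm, origin under its centre.
- mark (a point): Point on the deck midway between the two dark mark lines (each 34 mm long along y, 2 mm wide, one on each side of the slot): the grip's front face must come level with them. Lies at x = -62, y = 0, z = 45 mm; grip_front is 30 mm behind it at value 0.
Not all that is in view belongs to the job. Several things look just like the pick_stand: the one meant starts farthest to the robot's right.

How it is judged:
On the way, in this order (a step that is already met when the one before it is completed fails the run):
1. the pick is pressing the cover up (value of joint cover above 0.25 rad and contact force between pick and cover above 0.5 N), for 0.05 s.
2. the cover is levered open (value of joint cover above 1.3 rad), for 0.1 s.
3. the pick stands in its stand again, let go (horizontal distance between pick and pick_stand below 0.012 m and height (world z) of pick below 0.015 m and angle between pick's own z axis and vertical below 0.12 rad and contact force between the fingers and pick below 0.2 N), for 0.2 s.
4. the release grip is held at the mark (value of joint release between 0.025 and 0.035 m and contact force between the fingers and release above 2 N), for 0.3 s.
At the end, for the whole second after the job is handed in: The fingers hold the release grip (more than 2 N) at rest with its front face within 5 mm of the mark (value 0.025 to 0.035 m); the cover is open beyond 1.3 rad; the pick stands upright (within 0.12 rad) in its stand, foot less than 15 mm above the worktop, not touched (all of step 3 and all of step 4 and velocity of joint release between -0.01 and 0.01 m/s and value of joint cover above 1.3 rad and contact force between pick and release below 0.2 N); the arm keeps its last pose, push and grip.
It fails at once if the gripper or arm pushes the cover (over 3 N) instead of the pick (contact force between any of the fingers, the arm and cover above 3 N).
It fails at once if a bystander is moved more than 30 mm (distance of any of strip_vial, sample_cup, coverslip_box from where it was at the start of the episode above 0.03 m).
It also fails if it takes over 61 s, if anything falls off the work surface, if the arm or the gripper's body presses on something with over 40 N, if the wrist force passes 120 N, or if a joint passes its speed limit or range.

### The arm

A 6-joint arm with a two-finger parallel gripper is mounted at the origin on a cart in front of the work surface, level with it; the furniture and walls round the work are solid. World frame = base frame: x ahead of the robot, y to its left, z up, the work surface at z = 0. Lengths are in m, angles in rad, forces in N, time in s.
With the tool pointing down it reaches from about 0.25 to 0.725 m from the base axis. Payload 9.7 kg.
Tool frame: the origin (TCP) lies between the finger pads; the fingertips stand r.nose_length ahead of it and the grasp point (between the pads) lies 6 mm ahead of it (r.nose_length is the distance from the TCP to the fingertips, in m); x points along the fingers, z is the direction in which the jaws open and shut, and the axes are right-handed (so a half turn about x gives the same grasp; the last joint's range is limited). The gripper opens to 85 mm and grips with 20 to 120 N. Pads are 22 mm wide; open, the fingers measure 114 mm over their backs; the gripper's body (76 mm by 85 mm) begins 54 mm behind the grasp point. The pads swing forward as they close: fully open they stand 13 mm farther back than shut.
Start: joints at [-1.29, 0.087, 0.176, 1.66, 0, 1.571], TCP at [0.152, -0.528, 0.256] pointing down, gripper open.
Joint ranges: [-3.13, 3.13], [-0.85, 1.81], [-1.15, 1.24], [-2.2, 2.28], [-1.44, 1.52], [-3.14, 3.14]. Speed limits (rad/s): [2.22, 2.22, 2.57, 3.14, 3.14, 3.14].

### API

Orientations are given as [roll, pitch, yaw] about the fixed x, y, z axes, in that order (R = Rz(yaw) Ry(pitch) Rx(roll)).
In Python, from station import get_state, imaging, r, spotter gives the robot as it stands. The module is installed in compiled form; this text tells all that it offers.
- The arm moves only by the tool drive_tool, never from a script. Its argument "commands" is a list of rows, each a list of 5 numbers: the closure, from -1 (fully open) to 1 (shut), then the shift along the world's x, y, z in cm, then the turn about the world's z in rad. In form: [[grip, tx, ty, tz, yaw], ...]. A call has 1 to 8 rows; each row is the pose to reach, as a shift and turn from the pose measured when the call began; what a row does not reach only later rows make up. A row lasts 1/8 s, in which the tool goes at most 62.5 mm and 10.7 degrees, less where a joint would pass 70% of its speed; a pose out of reach is approached as far as the arm can. A call with a gripper value outside its range is refused whole. The fingers move at their own pace and stop on an object; "squeeze" is the grip in N (left out, the last holds). Time passes only in rows, so rows that repeat a pose let the fingers close. It gives the time, the measured TCP pose, the force and the opening at its end, in the units of the state.
- get_state(): the state, without advancing time (a new reading comes with each control period).
- imaging.camera(name): name is "scene" or "top" or "wrist"; returns a dict with "pixels" (480x640x3 uint8, red, green, blue), "fx", "fy", "cx", "cy" (pixels), "origin" and "orientation" of the camera in the world. Camera axes: x right, y down, z forward; pixel columns grow to the right and rows downward; lengths in m; the calibration is good to about 2 mm. A picture is of the moment at which its call begins. There is no depth.
- r.close_job(): hands the job in, once; it reports no verdict.
Trained networks look in a picture, given as the dict that the camera call returned (one of the last four; its "shot" number tells which), for a name from the list of things; names that differ only in an ending like _2 or _b are one class to them, and where a whole thing is asked for, a point or a joint stands for the part that bears it (a point fixed in the world has none). Each returns a list of dicts, best first, with "score" (0 to 1); they miss things now and then, are a little off and sometimes report something else, mostly with a low value. They report only what shows in the picture. A call takes as long as a camera call. They do not tell look-alikes from the thing itself.
- spotter.search_frame(picture, name): "rect" ([left, top, width, height] in pixels, round what is visible of it).
- spotter.trace(picture, name): "pixels" (480x640 bool, what is visible of it) and "rect" ([left, top, width, height] in pixels, round what is visible of it).
- spotter.place_of(picture, name): "uv" ([column, row] in pixels: a listed point, or the origin of a listed thing).
The state is a dict: "time_s": time; "joint_positions": joint angles; "qd": joint speeds; "tau": joint torques, N m; "tcp_pos": TCP position; "tcp_rot": TCP orientation; "wrist_force": force on the tool from outside, world axes, zero at the start; "wrist_torque": the same for the moment, N m; "gripper_width": finger opening in m.
Only numpy, scipy, OpenCV 4.12 (cv2) and the standard library are available. Lean on these libraries where they do the work, as an engineer would, in place of code of your own. Each camera call takes 0.05 s, during which the arm holds its last target.

## Working session

There is one attempt and no reset: what is moved stays moved. The work goes in short steps, Python scripts to look and compute and a tool call to move; the robot and the scene stay as the last step left them, time stands still between calls to the robot, and variables do not carry over. Pictures are saved under pics/ and viewed, and the job is handed in when it is done.

Besides the shell and the picture viewer there is one more tool, called as name([rows], argument=value, ...), one row to a line, values as JSON. drive_tool: Moves the arm, as the interface text tells. Its arguments: {"type":"object","properties":{"commands":{"type":"array","items":{"type":"array","items":{"type":"number"}}},"squeeze":{"type":"number"}},"required":["commands"]}

```bash
mkdir -p pics; ls; cat > h.py <<'E'
import numpy as np, cv2
from station import get_state, imaging, r, spotter
def shot(n,f):
    p=imaging.camera(n); cv2.imwrite('pics/'+f,p['pixels'][:,:,::-1]); return p
E
python3 - <<'E'
from h import *
s=get_state()
for k,v in s.items(): print(k,v)
print(r.nose_length)
for n in ['scene','top','wrist']:
    p=shot(n,n+'0.png'); print(n,p['fx'],p['fy'],p['cx'],p['cy'],p['origin'],p['orientation'],p['shot'])
    for t in ['pick_stand','pick','centrifuge','cover_lip','strip_vial','sample_cup','coverslip_box','mark','grip_point']:
        print(t,[(np.round(d['uv']).tolist(),round(d['score'],2)) for d in spotter.place_of(p,t)])
E
```

```text
pics
time_s 0.0
joint_positions [-1.29002738e+00  8.74608206e-02  1.75121721e-01  1.65980134e+00
 -7.78705371e-06  1.57080961e+00]
qd [ 8.92108331e-04 -5.56368923e-04 -2.05281067e-04 -1.39749027e-03
  9.24013312e-04  9.03498936e-05]
tau [ 9.51065740e-04 -5.20396364e+01  4.64801073e+01  1.65152270e-02
  2.10081871e-04  1.98683028e-05]
tcp_pos [ 0.1523445  -0.52827134  0.25557627]
tcp_rot [-3.135786    1.56945219  1.85735864]
wrist_force [-0.60115046  0.71658172  0.19245065]
wrist_torque [-0.02804339  0.01231071  0.05199208]
gripper_width 0.08530305262988856
0.025
scene 575.871590365591 575.871590365591 325.98315435546516 238.17889724184644 [0.06952126 0.74951406 0.95019444] [-2.41402006 -0.00676775 -2.49031176] 1
pick_stand [([375.0, 240.0], 0.92), ([340.0, 274.0], 0.71)]
pick [([379.0, 234.0], 0.91)]
centrifuge [([228.0, 337.0], 0.81)]
cover_lip [([248.0, 325.0], 0.62), ([378.0, 234.0], 0.36)]
strip_vial [([399.0, 192.0], 0.69)]
sample_cup [([367.0, 174.0], 0.96)]
coverslip_box [([270.0, 266.0], 0.89)]
mark [([401.0, 195.0], 0.69), ([256.0, 330.0], 0.66)]
grip_point [([376.0, 233.0], 0.41)]
top 505.6693864250169 505.6693864250169 321.2977540267118 245.31669912093244 [0.33533801 0.11614618 1.06764289] [-2.91398353e+00  2.80648345e-04 -1.45849490e+00] 2
pick_stand [([319.0, 287.0], 0.95), ([386.0, 293.0], 0.72)]
pick [([382.0, 297.0], 0.56)]
centrifuge [([207.0, 238.0], 0.89)]
cover_lip [([207.0, 254.0], 0.83)]
strip_vial [([447.0, 289.0], 0.94)]
sample_cup [([461.0, 242.0], 0.81)]
coverslip_box [([298.0, 224.0], 0.74)]
mark [([212.0, 259.0], 0.63)]
grip_point []
wrist 421.43933418561346 421.43933418561346 325.04226539206104 245.75147030078693 [ 0.22681765 -0.50691157  0.37530924] [ 2.83552531e+00  1.91952370e-04 -1.28995480e+00] 3
pick_stand []
pick []
centrifuge []
cover_lip []
strip_vial []
sample_cup []
coverslip_box []
mark []
grip_point []
```

View pics/scene0.png

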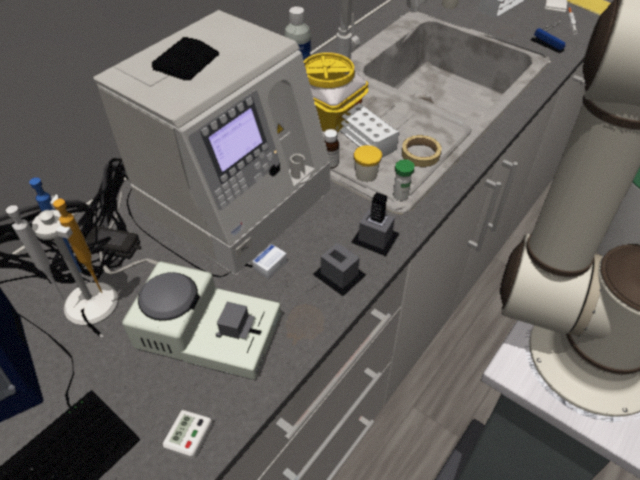

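View pics/top0.png

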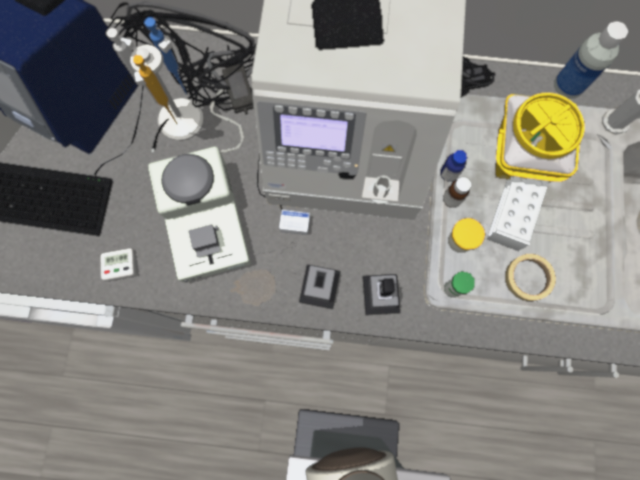

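```bash
cat >> h.py <<'E'
from scipy.spatial.transform import Rotation as Ro
def cam(p):
    return dict(K=np.array([[p['fx'],0,p['cx']],[0,p['fy'],p['cy']],[0,0,1]]),R=Ro.from_euler('xyz',p['orientation']).as_matrix(),o=np.array(p['origin']))
def ray(c,uv,z):
    d=c['R']@np.linalg.inv(c['K'])@np.array([uv[0],uv[1],1.]); return c['o']+d*(z-c['o'][2])/d[2]
def proj(c,P):
    q=(np.atleast_2d(P)-c['o'])@c['R']@c['K'].T; return q[:,:2]/q[:,2:]
def save(p,f):
    import pickle; pickle.dump({k:v for k,v in p.items()},open(f,'wb'))
def load(f):
    import pickle; return pickle.load(open(f,'rb'))
def crop(p,x0,y0,w,h,s,f): cv2.imwrite('pics/'+f,cv2.resize(p['pixels'][y0:y0+h,x0:x0+w,::-1],None,fx=s,fy=s,interpolation=cv2.INTER_CUBIC))
E
python3 - <<'E'
from h import *
P={n:imaging.camera(n) for n in ['scene','top']}
for n in P: save(P[n],n+'.pkl')
crop(P['top'],140,130,270,190,2.9,'c_top.png'); crop(P['scene'],100,180,320,220,2.4,'c_scene.png')
for n,t,uv,z in [('scene','stand',(375,240),0),('top','stand',(386,293),0),('top','cf',(207,238),0),('scene','cf',(228,337),0),('top','lip',(207,254),.054),('scene','lip',(248,325),.054),('top','mark',(212,259),.045),('scene','mark',(256,330),.045),('top','vial',(447,289),0),('scene','vial',(399,192),0),('top','box',(298,224),0)]:
    print(n,t,ray(cam(P[n]),uv,z).round(4))
E
```

```text
scene stand [0.4886 0.0108 0.    ]
top stand [ 0.4933 -0.0038  0.    ]
top cf [0.5694 0.393  0.    ]
scene cf [0.5723 0.3886 0.    ]
top lip [0.5242 0.3735 0.054 ]
scene lip [0.5325 0.3682 0.054 ]
top mark [0.5166 0.3638 0.045 ]
scene mark [0.5181 0.3635 0.045 ]
top vial [ 0.5163 -0.1319  0.    ]
scene vial [ 0.529  -0.1508  0.    ]
top box [0.6229 0.2002 0.    ]
```

View pics/c_top.png

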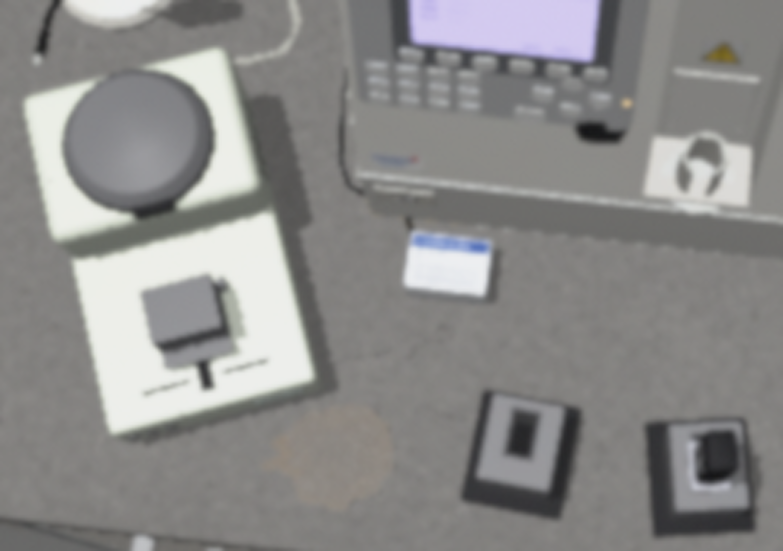

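View pics/c_scene.png

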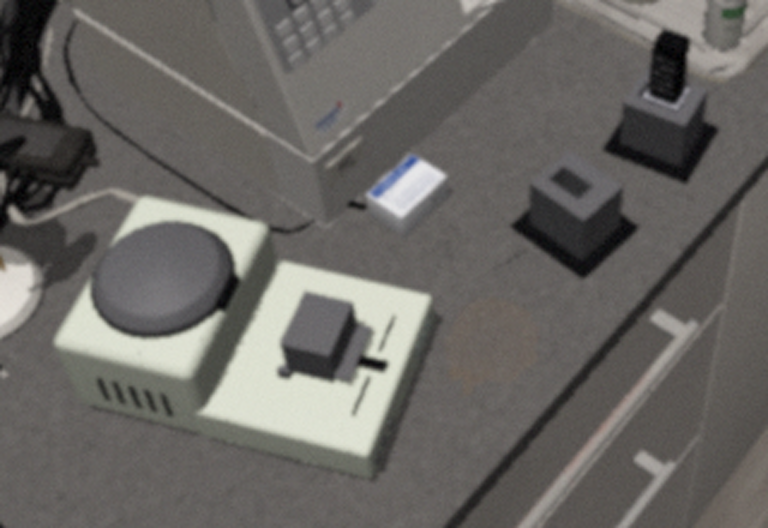

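```bash
cat >> h.py <<'E'
from scipy.optimize import least_squares
def T(v,P): # v=x,y,yaw
    c,s=np.cos(v[2]),np.sin(v[2]); P=np.atleast_2d(P)
    return np.c_[v[0]+c*P[:,0]-s*P[:,1], v[1]+s*P[:,0]+c*P[:,1], P[:,2]]
def fit(obs,v0): # obs list of (cam, P(mm), uv)
    def f(v): return np.concatenate([(proj(c,T(v,np.array(P)/1000))-uv).ravel() for c,P,uv in obs])
    s=least_squares(f,v0,loss='soft_l1'); return s.x, f(s.x).reshape(-1,2)
E
python3 - <<'E'
from h import *
t=cam(load('top.pkl')); s=cam(load('scene.pkl'))
ct=lambda a:np.array(a)/2.9+[140,130]-.35
cs=lambda a:np.array(a)/2.4+[100,180]-.3
v,e=fit([(t,[(42,37,6),(42,-37,6),(-42,-37,6),(-42,37,6)],ct([(646,424),(745,418),(755,527),(654,535)])),
 (s,[(42,37,6),(-42,37,6),(-42,-37,6)],cs([(607,145),(687,178),(717,126)]))],[.49,0,0]); print(v.round(4)); print(e.round(1).tolist())
v,e=fit([(t,[(-85,75,45),(-85,-75,45),(160,75,95),(160,-75,95)],ct([(113,434),(315,380),(25,102),(222,50)])),
 (s,[(-85,75,45),(-85,-75,45),(160,-75,95),(160,75,95)],cs([(375,462),(432,295),(143,198),(58,342)]))],[.57,.39,0]); print(v.round(4)); print(e.round(1).tolist())
for P in [(-52.5,0,54),(-62,0,45),(-20,0,67)]: print(P,T(v,np.array(P)/1000).round(4))
E
```

```text
[0.4907 0.0067 0.1714]
[[-0.2, -1.2], [0.4, -1.2], [0.6, 0.8], [0.2, 0.1], [-1.7, 1.0], [0.3, 1.0], [1.1, 0.0]]
[0.5694 0.3887 0.3902]
[[-0.9, 2.3], [0.8, 1.1], [-2.7, -0.8], [0.7, -1.5], [0.0, -1.4], [2.6, 0.0], [0.0, -2.3], [-2.6, 1.5]]
(-52.5, 0, 54) [[0.5209 0.3687 0.054 ]]
(-62, 0, 45) [[0.5121 0.3651 0.045 ]]
(-20, 0, 67) [[0.5509 0.3811 0.067 ]]
```

```bash
python3 - <<'E'
from h import *
s=get_state(); R=Ro.from_euler('xyz',s['tcp_rot']).as_matrix(); print(s['time_s'],R.round(3))
p=load('top.pkl')
w=imaging.camera('wrist'); c=cam(w); print((R.T@(c['o']-s['tcp_pos'])).round(4)); print((R.T@c['R']).round(3))
jz=R[:,2]; print('jaw yaw',np.arctan2(jz[1],jz[0]))
E
```

```text
1.6 [[-0.     0.961  0.277]
 [ 0.     0.277 -0.961]
 [-1.     0.    -0.   ]]
[-1.19e-01  7.74e-02 -1.00e-04]
[[ 0.    -0.301  0.954]
 [ 0.    -0.954 -0.301]
 [ 1.     0.    -0.   ]]
jaw yaw -1.2899751817977037
```

drive_tool([
  [-1, 36, 53, 0, -0.1],
  [-1, 36, 53, 0, -0.1],
  [-1, 36, 53, 0, -0.1],
  [-1, 36, 53, 0, -0.1],
  [-1, 36, 53, 0, -0.1],
  [-1, 36, 53, 0, -0.1],
  [-1, 36, 53, 0, -0.1],
  [-1, 36, 53, 0, -0.1],
], squeeze=60)

```text
time_s: 2.65
tcp_pos: [0.4342, -0.1129, 0.2566]
tcp_rot: [1.064, 1.57, -0.326]
wrist_force: [1.4, -1.9, 0.3]
gripper_width: 0.0856
```

drive_tool([
  [-1, 7.5, 11.5, 0, 0],
  [-1, 7.5, 11.5, 0, 0],
  [-1, 7.5, 11.5, 0, 0],
  [-1, 7.5, 11.5, 0, 0],
])

```text
time_s: 3.15
tcp_pos: [0.5092, 0.0026, 0.2563]
tcp_rot: [0.034, 1.57, -1.354]
wrist_force: [0.0, -0.7, 0.7]
gripper_width: 0.0856
```

```bash
cat >> h.py <<'E'
def st():
    s=get_state(); R=Ro.from_euler('xyz',s['tcp_rot']).as_matrix(); jz=R[:,2]
    print('t',round(s['time_s'],2),'tcp',np.round(s['tcp_pos'],4),'jaw',round(np.arctan2(jz[1],jz[0]),4),'down',R[:,0].round(3),'j',np.round(s['joint_positions'],2),'F',np.round(s['wrist_force'],1),'w',round(s['gripper_width'],4)); return s
E
python3 - <<'E'
from h import *
st(); p=shot('wrist','w1.png'); save(p,'w1.pkl')
print(p['origin'],p['orientation'])
print([(d['rect'],d['score']) for n in ['pick','pick_stand'] for d in spotter.search_frame(p,n)])
E
```

```text
t 3.15 tcp [0.5092 0.0026 0.2563] jaw -1.3882 down [ 0.    -0.001 -1.   ] j [ 0.01 -0.01  0.08  1.66 -0.    2.96] F [ 0.  -0.7  0.7] w 0.0856
[0.58537574 0.01680834 0.37530093] [ 2.83555293e+00 -2.75105238e-04 -1.38816611e+00]
[([292.4, 213.3, 42.7, 76.9], 0.78), ([110.5, 134.3, 114.5, 119.4], 0.75), ([274.9, 175.8, 86.0, 102.5], 0.73)]
```

View pics/w1.png

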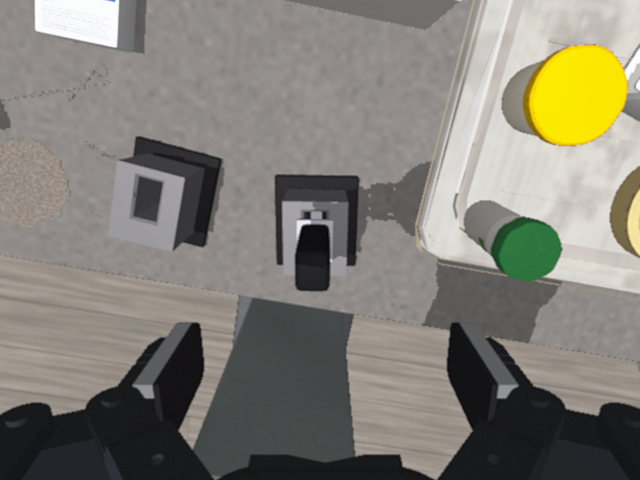

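```bash
python3 - <<'E'
from h import *
p=load('w1.pkl'); crop(p,260,160,120,145,4.1,'c1.png')
E
```

```text
(no output)
```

View pics/c1.png

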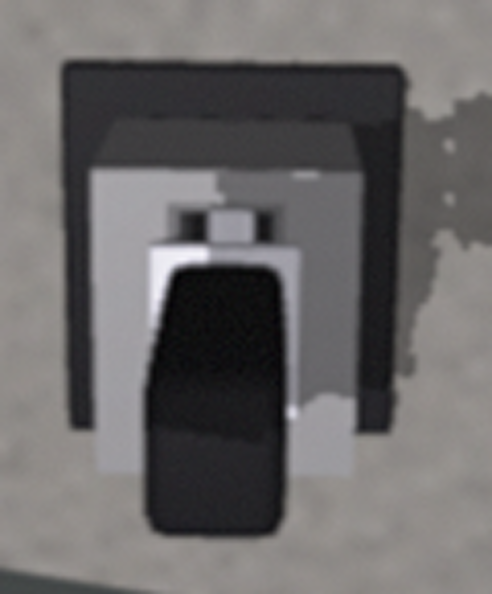

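drive_tool([
  [-1, 0, 0, 0, 0.18],
  [-1, 0, 0, 0, 0.36],
  [-1, 0, 0, 0, 0.54],
  [-1, 0, 0, 0, 0.72],
  [-1, 0, 0, 0, 0.9],
  [-1, 0, 0, 0, 1.08],
  [-1, 0, 0, 0, 1.26],
  [-1, 0, 0, 0, 1.44],
])

```text
time_s: 4.3
tcp_pos: [0.5081, -0.0006, 0.2574]
tcp_rot: [0.533, 1.569, 0.586]
wrist_force: [0.7, 0.2, -0.2]
gripper_width: 0.0852
```

```bash
python3 - <<'E'
from h import *
c=cam(load('w1.pkl')); k=lambda a:np.array(a)/4.1+[260,160]-.4
obs=[(c,[(42,37,6),(42,-37,6),(-42,-37,6),(-42,37,6)],k([(63,62),(405,66),(392,432),(70,430)])),
(c,[(30,25,60),(30,-25,60),(-30,-25,60),(-30,25,60)],k([(90,170),(362,172),(352,475),(97,472)]))]
v,e=fit(obs,[.49,0,.17]); print(v.round(4)); print(e.round(1).tolist())
print((proj(c,T(v,np.array([(-14,11,130),(-14,-11,130),(17,14,64),(17,-14,64)])/1000))-[260,160]+.4)*4.1)
print(proj(cam(load('w1.pkl')),[[.52,-.14,0]]))
E
```

```text
[0.4914 0.0076 0.1709]
[[-1.0, -0.1], [0.3, -0.0], [0.3, 1.0], [-0.5, 0.7], [0.4, -0.3], [-0.1, -0.1], [0.2, -0.3], [0.1, -0.2]]
[[143.60060718 541.45403157]
 [286.26936807 542.98129068]
 [150.15409955 242.78343908]
 [301.32309818 244.50105474]]
[[480.38479652 218.85262963]]
```

drive_tool([
  [-1, 0, 0, 0, 0.18],
  [-1, 0, 0, 0, 0.36],
  [-1, 0, 0, 0, 0.54],
  [-1, 0, 0, 0, 0.72],
  [-1, 0, 0, 0, 0.9],
  [-1, 0, 0, 0, 1.08],
  [-1, 0, 0, 0, 1.26],
  [-1, 0, 0, 0, 1.44],
])

```text
time_s: 5.3
tcp_pos: [0.5076, -0.002, 0.2578]
tcp_rot: [0.145, 1.569, 1.642]
wrist_force: [0.3, -0.3, -0.5]
gripper_width: 0.0856
```

```bash
python3 -c "
from h import *
st()"
```

```text
t 5.3 tcp [ 0.5076 -0.002   0.2578] jaw 1.496 down [-0.     0.001 -1.   ] j [-0.   -0.01  0.07  1.66  0.    0.07] F [ 0.3 -0.3 -0.5] w 0.0856
```

drive_tool([
  [-1, -1.6, 0.95, 0, 0.18],
  [-1, -1.6, 0.95, -3, 0.245],
  [-1, -1.6, 0.95, -6, 0.245],
  [-1, -1.6, 0.95, -9, 0.245],
  [-1, -1.6, 0.95, -12, 0.245],
  [-1, -1.6, 0.95, -15.9, 0.245],
  [-1, -1.6, 0.95, -15.9, 0.245],
  [-1, -1.6, 0.95, -15.9, 0.245],
])

```text
time_s: 6.3
tcp_pos: [0.492, 0.0068, 0.1006]
tcp_rot: [-0.965, 1.569, 0.775]
wrist_force: [-0.7, -0.4, 0.5]
gripper_width: 0.0853
```

```bash
python3 -c "
from h import *
st(); p=shot('wrist','w2.png');save(p,'w2.pkl'); p=shot('scene','s2.png')
crop(p,330,150,120,130,4.5,'s2c.png')"
```

```text
t 6.3 tcp [0.492  0.0068 0.1006] jaw 1.7398 down [ 0.001  0.001 -1.   ] j [ 0.01 -0.06 -0.27  1.36  0.   -0.16] F [-0.7 -0.4  0.5] w 0.0853
```

View pics/w2.png

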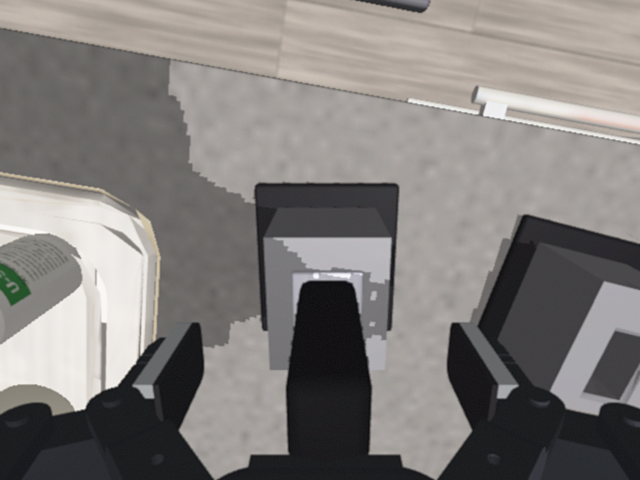

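drive_tool([
  [1, 0, 0.08, -0.15, 0],
  [1, 0, 0.08, -0.15, 0],
  [1, 0, 0.08, -0.15, 0],
  [1, 0, 0.08, -0.15, 0],
  [1, 0, 0.08, -0.15, 0],
], squeeze=110)

```text
time_s: 7.02
tcp_pos: [0.4926, 0.0079, 0.0997]
tcp_rot: [-1.328, 1.568, 0.413]
wrist_force: [-0.4, -0.1, 3.4]
gripper_width: 0.0207
```

drive_tool([
  [1, 0, 0, 3, 0],
  [1, 0, 0, 7, 0],
  [1, 0, 0, 11, 0],
  [1, 0, 0, 11, 0],
  [1, -1, 5, 11, 0.1],
  [1, -1, 10, 11, 0.2],
  [1, -1, 16, 11, 0.22],
  [1, -1, 22, 11, 0.22],
])

```text
time_s: 8.02
tcp_pos: [0.4821, 0.2295, 0.2084]
tcp_rot: [-1.235, 1.569, 0.725]
wrist_force: [0.6, 0.2, -0.8]
gripper_width: 0.0207
```

drive_tool([
  [1, 0, 6, 0, 0],
  [1, 0, 10.5, 0, 0],
  [1, 0, 10.5, 0, 0],
  [1, 0, 10.5, 0, 0],
])

```text
time_s: 8.52
tcp_pos: [0.4817, 0.3342, 0.2072]
tcp_rot: [1.417, 1.571, -2.906]
wrist_force: [1.0, -0.3, -0.4]
gripper_width: 0.021
```

```bash
python3 -c "
from h import *
st(); p=shot('wrist','w3.png');save(p,'w3.pkl')
print(p['origin'])
for n in ['cover_lip','mark','centrifuge']:
    for d in spotter.place_of(p,n): print(n,d['uv'],d['score'])
"
```

```text
t 8.53 tcp [0.4817 0.3342 0.2072] jaw 1.9608 down [-0. -0. -1.] j [0.61 0.16 0.16 1.57 0.   0.22] F [ 1.  -0.3 -0.4] w 0.021
[0.41025139 0.30490518 0.32625894]
mark [349.4, 291.4] 0.72
```

View pics/w3.png

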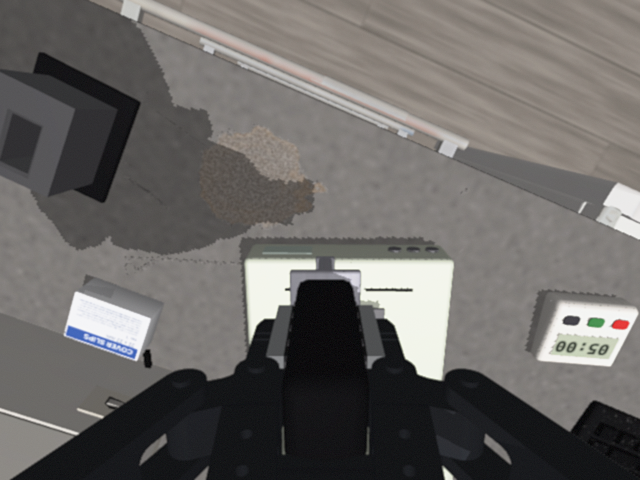

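```bash
python3 - <<'E'
from h import *
p=load('w3.pkl'); crop(p,235,230,230,100,3.4,'c3.png')
E
```

```text
(no output)
```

View pics/c3.png

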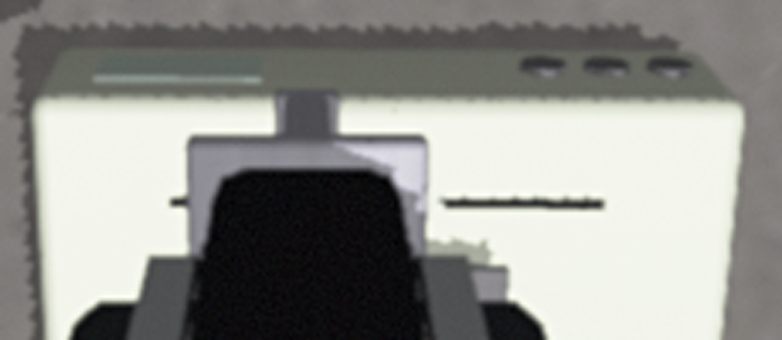

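```bash
python3 - <<'E'
from h import *
p=load('w3.pkl'); c=cam(p); k=lambda a:np.array(a)/3.4+[235,230]-.35
v,e=fit([(c,[(-85,-75,45),(-85,75,45),(-62,-46,45),(-62,46,45),(-62,12,45)],k([(33,98),(743,103),(170,202),(604,204),(443,203)]))],[.569,.389,.39]); print(v.round(4)); print(e.round(1).tolist())
print(((proj(c,T(v,np.array([(-52.5,25,57),(-52.5,25,54),(-40,25,57)])/1000))-[235,230]+.35)*3.4).round(0))
s=get_state(); 
R=Ro.from_euler('z',v[2]).as_matrix(); print('tcp local',(R.T@(np.array(s['tcp_pos'])-[v[0],v[1],0])).round(4))
# collar/shaft check: pick origin via collar edges: underside z
for o in [(-17,14,59),(-17,-14,59),(-17,14,55),(0,0,0),(-3.5,-3.5,0),(-3.5,3.5,0),(-5,0,0)]:
    q=np.array(s['tcp_pos'])-[0,0,.0947]+R@(np.array(o)/1000-[.0012,0,0]); print(o,((proj(c,q)-[235,230]+.35)*3.4).round(0))
E
```

```text
[0.5747 0.3904 0.3833]
[[-1.2, 0.2], [1.9, 0.1], [0.2, -0.2], [-0.4, 0.0], [0.0, 0.0]]
[[509. 269.]
 [508. 263.]
 [507. 323.]]
tcp local [-0.107  -0.0182  0.2085]
(-17, 14, 59) [[422. 143.]]
(-17, -14, 59) [[178. 141.]]
(-17, 14, 55) [[420. 130.]]
(0, 0, 0) [[301. 107.]]
(-3.5, -3.5, 0) [[279.  86.]]
(-3.5, 3.5, 0) [[324.  86.]]
(-5, 0, 0) [[301.  77.]]
```

drive_tool([
  [1, 0, 0.14, -3, 0],
  [1, -0.06, 0.14, -5.5, -0.007],
  [1, -0.06, 0.14, -6.5, -0.007],
  [1, -0.06, 0.14, -6.5, -0.007],
  [1, -0.06, 0.14, -6.5, -0.007],
])

```text
time_s: 9.35
tcp_pos: [0.4821, 0.335, 0.1448]
tcp_rot: [-1.297, 1.567, 0.655]
wrist_force: [0.4, 0.4, -1.1]
gripper_width: 0.0209
```

```bash
python3 -c "
from h import *
st(); p=shot('wrist','w4.png');save(p,'w4.pkl'); crop(p,180,150,280,160,2.8,'c4.png'); p=shot('scene','s4.png'); save(p,'s4.pkl'); crop(p,180,250,160,120,5,'s4c.png')
"
```

```text
t 9.35 tcp [0.4821 0.335  0.1448] jaw 1.9518 down [ 0.003  0.002 -1.   ] j [0.61 0.16 0.04 1.45 0.   0.23] F [ 0.4  0.4 -1.1] w 0.0209
```

View pics/c4.png

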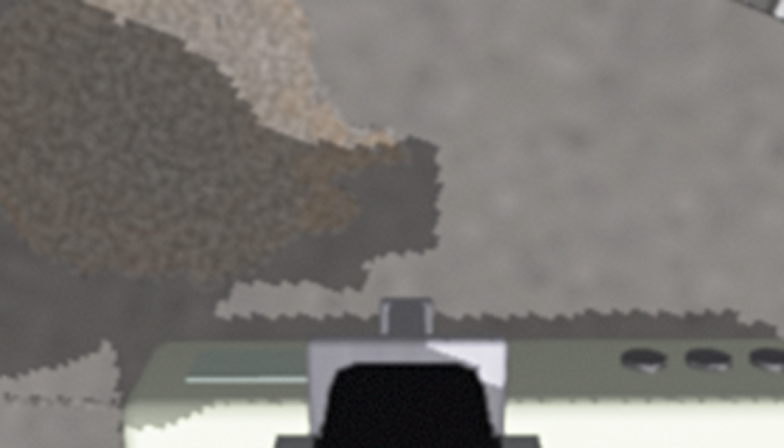

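View pics/s4c.png

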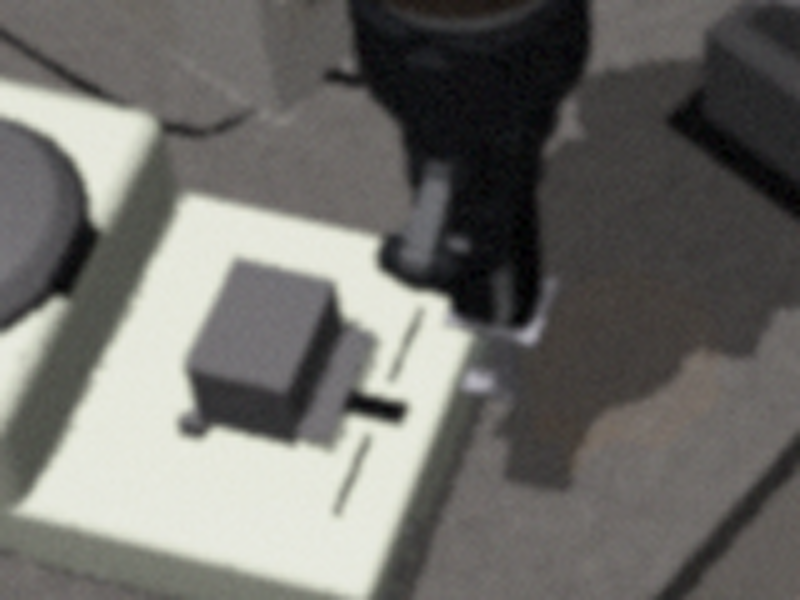

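```bash
python3 - <<'E'
from h import *
s=st(); v=[.5747,.3904,.3833]; R=Ro.from_euler('z',v[2]).as_matrix(); tl=(R.T@(np.array(s['tcp_pos'])-[v[0],v[1],0])); print(tl)
for f,k in [('s4.pkl',lambda q:(q-[180,250])*5),('w4.pkl',lambda q:(q-[180,150]+.35)*2.8)]:
    c=cam(load(f))
    for o in [(16,5,4.5),(16,-5,4.5),(16,5,0),(16,-5,0),(-3.5,3.5,0),(-3.5,-3.5,0),(-17,14,59),(-17,-14,59)]:
        q=np.array(s['tcp_pos'])-[0,0,.0947]+R@(np.array(o)/1000-[.0012,0,0]); print(o,k(proj(c,q)).round(0))
    print('lip',k(proj(c,T(v,np.array([(-52.5,25,57),(-52.5,-25,57),(-85,-75,45),(-62,12,45),(-62,-46,45)])/1000))).round())
E
```

```text
t 9.45 tcp [0.4821 0.3352 0.1447] jaw 1.952 down [ 0.003  0.002 -1.   ] j [0.61 0.16 0.04 1.45 0.   0.23] F [ 0.2 -0.5 -0.7] w 0.0207
[-0.10653236 -0.0166112   0.14468855]
(16, 5, 4.5) [[460. 387.]]
(16, -5, 4.5) [[469. 364.]]
(16, 5, 0) [[461. 393.]]
(16, -5, 0) [[470. 371.]]
(-3.5, 3.5, 0) [[513. 402.]]
(-3.5, -3.5, 0) [[519. 387.]]
(-17, 14, 59) [[532. 343.]]
(-17, -14, 59) [[557. 279.]]
lip [[323. 441.]
 [371. 329.]
 [499. 261.]
 [364. 435.]
 [417. 308.]]
(16, 5, 4.5) [[433. 393.]]
(16, -5, 4.5) [[381. 393.]]
(16, 5, 0) [[432. 384.]]
(16, -5, 0) [[382. 384.]]
(-3.5, 3.5, 0) [[425. 290.]]
(-3.5, -3.5, 0) [[388. 290.]]
(-17, 14, 59) [[507. 334.]]
(-17, -14, 59) [[307. 335.]]
lip [[615. 577.]
 [366. 578.]
 [118. 405.]
 [545. 506.]
 [266. 506.]]
```

drive_tool([
  [1, 0, 0, -0.28, 0],
  [1, 0.9, 0.37, -0.28, 0],
  [1, 1.8, 0.74, -0.28, 0],
  [1, 2.78, 1.12, -0.28, 0],
  [1, 2.78, 1.12, -0.28, 0],
  [1, 2.78, 1.12, -0.28, 0],
])

```text
time_s: 10.2
tcp_pos: [0.5099, 0.3463, 0.1417]
tcp_rot: [-1.279, 1.568, 0.673]
wrist_force: [0.2, -0.3, -1.3]
gripper_width: 0.0208
```

```bash
cat >> h.py <<'E'
V=[.5747,.3904,.3833]; RC=Ro.from_euler('z',V[2]).as_matrix()
def loc(s):
    l=RC.T@(np.array(s['tcp_pos'])-[V[0],V[1],0]); print('tcp local mm',(l*1000).round(1),'pick tip x',(l[0]*1000-1.2+16).round(1),'foot z',(l[2]*1000-94.7).round(1)); return l
E
python3 -c "
from h import *
loc(st())"
```

```text
t 10.2 tcp [0.5099 0.3463 0.1417] jaw 1.9519 down [ 0.003  0.002 -1.   ] j [0.6  0.23 0.12 1.45 0.   0.22] F [ 0.2 -0.3 -1.3] w 0.0208
tcp local mm [-76.6 -16.7 141.7] pick tip x -61.8 foot z 47.0
```

drive_tool([
  [1, 0.6, 0.25, 0, 0],
  [1, 1.2, 0.5, 0, 0],
  [1, 1.72, 0.69, 0, 0],
  [1, 1.72, 0.69, 0, 0],
])

```text
time_s: 10.7
tcp_pos: [0.5274, 0.3533, 0.1415]
tcp_rot: [-1.267, 1.568, 0.685]
wrist_force: [-0.2, -0.3, -1.3]
gripper_width: 0.0211
```

```bash
python3 -c "
from h import *
loc(st()); p=shot('scene','s5.png'); save(p,'s5.pkl'); crop(p,200,270,110,90,7,'s5c.png')"
```

```text
t 10.7 tcp [0.5274 0.3533 0.1415] jaw 1.9517 down [ 0.002  0.002 -1.   ] j [0.59 0.27 0.17 1.46 0.   0.21] F [-0.2 -0.3 -1.3] w 0.0211
tcp local mm [-57.7 -16.8 141.5] pick tip x -42.9 foot z 46.8
```

View pics/s5c.png

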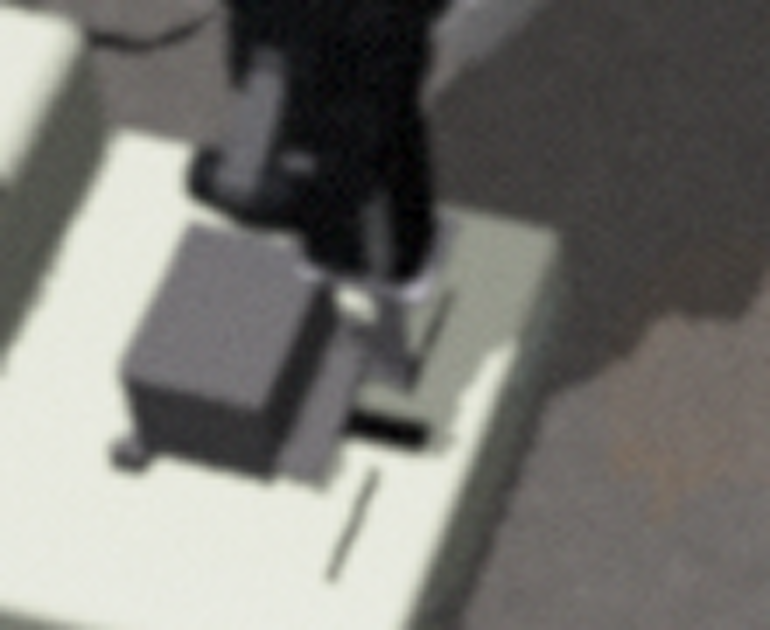

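drive_tool([
  [1, 0, 0, 0.3, 0],
  [1, 0.05, 0.02, 0.6, 0],
  [1, 0.13, 0.05, 1.0, 0],
  [1, 0.23, 0.09, 1.35, 0],
  [1, 0.4, 0.16, 1.7, 0],
  [1, 0.4, 0.16, 1.7, 0],
], squeeze=120)

```text
time_s: 11.5
tcp_pos: [0.5313, 0.3548, 0.1589]
tcp_rot: [-1.269, 1.568, 0.683]
wrist_force: [0.1, -1.1, -1.8]
gripper_width: 0.0206
```

```bash
python3 -c "
from h import *
loc(st()); p=shot('scene','s6.png'); save(p,'s6.pkl'); crop(p,200,250,110,110,6,'s6c.png')"
```

```text
t 11.5 tcp [0.5313 0.3548 0.1589] jaw 1.9517 down [ 0.002  0.002 -1.   ] j [0.59 0.28 0.21 1.5  0.   0.21] F [ 0.1 -1.1 -1.8] w 0.0206
tcp local mm [-53.6 -16.7 158.9] pick tip x -38.8 foot z 64.2
```

View pics/s6c.png

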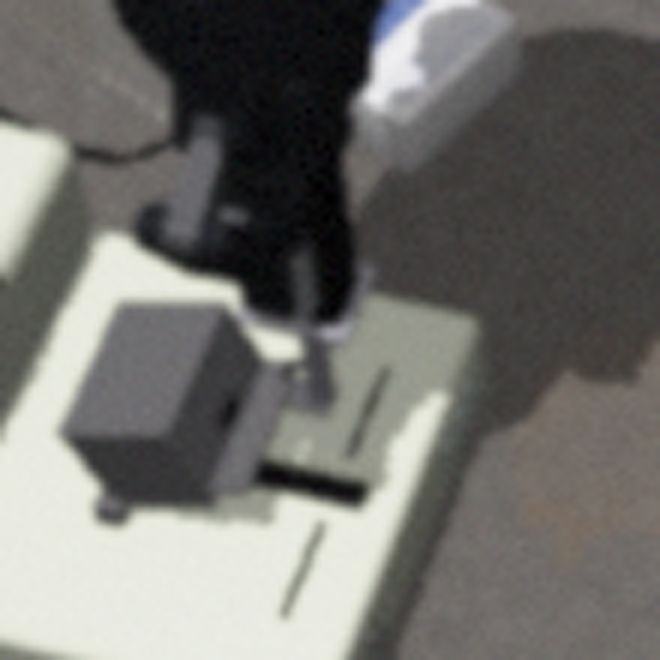

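drive_tool([
  [1, 0.24, 0.1, 0.38, 0],
  [1, 0.51, 0.21, 0.73, 0],
  [1, 0.82, 0.33, 1.05, 0],
  [1, 1.14, 0.46, 1.33, 0],
  [1, 1.5, 0.61, 1.58, 0],
  [1, 1.87, 0.75, 1.78, 0],
  [1, 1.87, 0.75, 1.78, 0],
])

```text
time_s: 12.42
tcp_pos: [0.5503, 0.3625, 0.1769]
tcp_rot: [-1.273, 1.567, 0.679]
wrist_force: [-1.5, 0.3, -3.5]
gripper_width: 0.0205
```

```bash
python3 -c "
from h import *
loc(st()); p=shot('scene','s7.png'); save(p,'s7.pkl'); crop(p,200,250,110,110,6,'s7c.png')"
```

```text
t 12.43 tcp [0.5503 0.3625 0.1769] jaw 1.9516 down [ 0.003  0.002 -1.   ] j [0.58 0.33 0.31 1.54 0.   0.2 ] F [-1.5  0.3 -3.5] w 0.0205
tcp local mm [-33.1 -16.8 176.9] pick tip x -18.3 foot z 82.2
```

View pics/s7c.png

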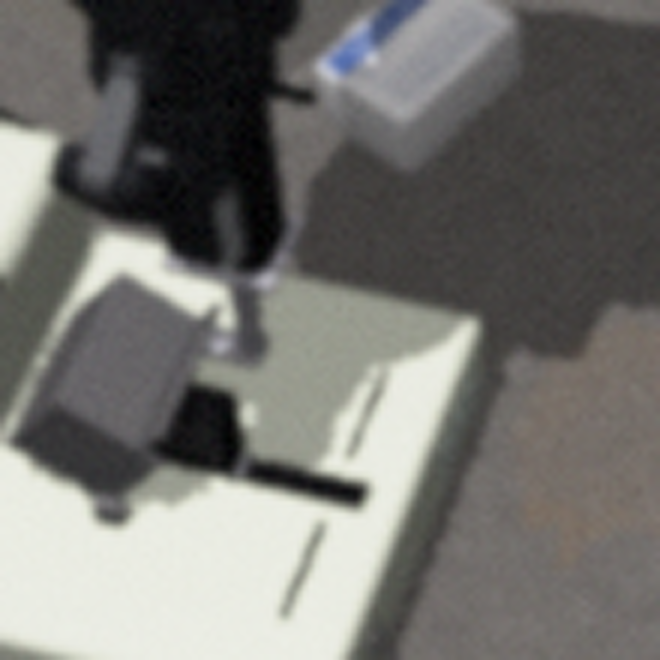

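drive_tool([
  [1, 0.37, 0.15, 0.15, 0],
  [1, 0.77, 0.31, 0.27, 0],
  [1, 1.19, 0.48, 0.35, 0],
  [1, 1.6, 0.65, 0.38, 0],
  [1, 2.03, 0.82, 0.37, 0],
  [1, 2.37, 0.95, 0.32, 0],
  [1, 2.37, 0.95, 0.32, 0],
])

```text
time_s: 13.35
tcp_pos: [0.5731, 0.3717, 0.1803]
tcp_rot: [-0.827, 1.569, 1.125]
wrist_force: [-8.9, -3.4, 0.5]
gripper_width: 0.0209
```

```bash
python3 -c "
from h import *
loc(st()); p=shot('scene','s8.png'); save(p,'s8.pkl'); crop(p,200,250,110,110,6,'s8c.png')"
```

```text
t 13.35 tcp [0.5731 0.3717 0.1803] jaw 1.9518 down [ 0.001  0.002 -1.   ] j [0.57 0.4  0.4  1.57 0.   0.19] F [-8.9 -3.4  0.5] w 0.0209
tcp local mm [ -8.5 -16.8 180.3] pick tip x 6.3 foot z 85.6
```

View pics/s8c.png

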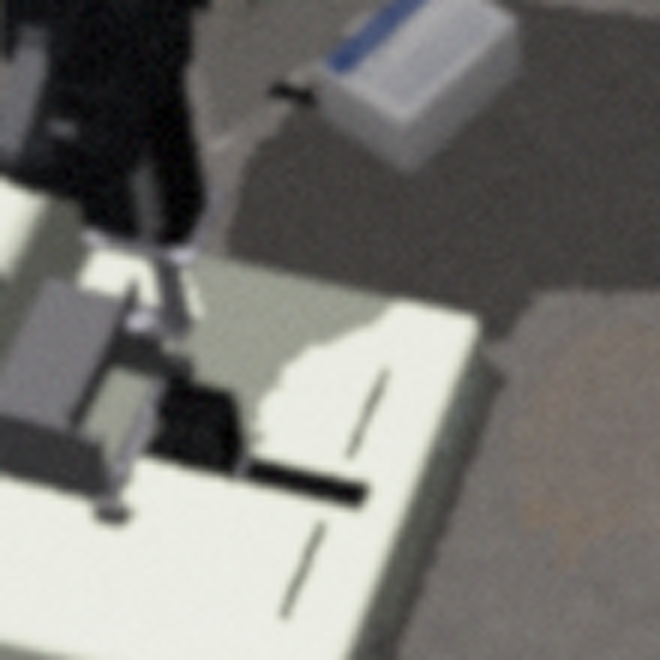

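drive_tool([
  [1, -1.4, -0.55, 0, 0],
  [1, -2.8, -1.1, 1, 0],
  [1, -3.5, -4, 2.5, -0.1],
  [1, -4.5, -9.5, 2.5, -0.21],
  [1, -5.5, -15.5, 2.5, -0.21],
  [1, -6.5, -21.5, 2.5, -0.21],
  [1, -7.3, -27.5, 2.5, -0.21],
  [1, -8, -33, 2.5, -0.21],
])

```text
time_s: 14.4
tcp_pos: [0.4929, 0.0398, 0.207]
tcp_rot: [-1.473, 1.566, 0.268]
wrist_force: [0.1, -0.8, -0.6]
gripper_width: 0.0209
```

```bash
python3 -c "
from h import *
st()"
```

```text
t 14.4 tcp [0.4929 0.0398 0.207 ] jaw 1.7417 down [ 0.005  0.001 -1.   ] j [ 0.08 -0.06 -0.07  1.56  0.   -0.09] F [ 0.1 -0.8 -0.6] w 0.0209
```

drive_tool([
  [1, 0, -2, 0, 0],
  [1, 0, -3.2, 0, 0],
  [1, 0, -3.2, 0, 0],
  [1, 0, -3.2, 0, 0],
])

```text
time_s: 14.9
tcp_pos: [0.4931, 0.0086, 0.2071]
tcp_rot: [-1.452, 1.565, 0.291]
wrist_force: [-0.1, 0.6, -0.6]
gripper_width: 0.0204
```

```bash
python3 - <<'E'
from h import *
s=st(); p=shot('wrist','w9.png');save(p,'w9.pkl'); crop(p,230,170,190,150,4,'w9c.png')
p2=shot('scene','s9.png'); save(p2,'s9.pkl'); crop(p2,330,150,110,120,5,'s9c.png')
v=[.4914,.0076,.171]; R=Ro.from_euler('z',v[2]).as_matrix()
for c,k in [(cam(p),lambda q:(q-[230,170]+.4)*4),(cam(p2),lambda q:(q-[330,150]+.4)*5)]:
    for o in [(16,5,0),(16,-5,0),(-3.5,3.5,0),(-3.5,-3.5,0),(-17,14,59),(-17,-14,59)]:
        q=np.array(s['tcp_pos'])-[0,0,.0947]+R@(np.array(o)/1000-[.0012,0,0]); print(o,k(proj(c,q)).round(0))
    print('stand',k(proj(c,T(v,np.array([(-30,25,60),(-30,-25,60),(30,25,60),(22,9,60),(22,-9,60),(-10,9,60),(-10,-9,60),(-42,37,6),(-42,-37,6)])/1000))).round().tolist())
E
```

```text
t 14.9 tcp [0.4931 0.0086 0.2071] jaw 1.7427 down [ 0.005  0.002 -1.   ] j [ 0.02 -0.07 -0.07  1.56  0.   -0.16] F [-0.1  0.6 -0.6] w 0.0204
(16, 5, 0) [[416. 468.]]
(16, -5, 0) [[344. 468.]]
(-3.5, 3.5, 0) [[406. 333.]]
(-3.5, -3.5, 0) [[354. 333.]]
(-17, 14, 59) [[523. 398.]]
(-17, -14, 59) [[237. 398.]]
stand [[533.0, 64.0], [218.0, 64.0], [523.0, 416.0], [429.0, 372.0], [322.0, 372.0], [431.0, 187.0], [320.0, 186.0], [575.0, -50.0], [178.0, -50.0]]
(16, 5, 0) [[202. 259.]]
(16, -5, 0) [[212. 244.]]
(-3.5, 3.5, 0) [[247. 273.]]
(-3.5, -3.5, 0) [[254. 262.]]
(-17, 14, 59) [[279. 194.]]
(-17, -14, 59) [[307. 151.]]
stand [[277.0, 414.0], [324.0, 338.0], [147.0, 365.0], [180.0, 347.0], [198.0, 320.0], [249.0, 373.0], [266.0, 346.0], [281.0, 527.0], [347.0, 414.0]]
```

View pics/w9c.png

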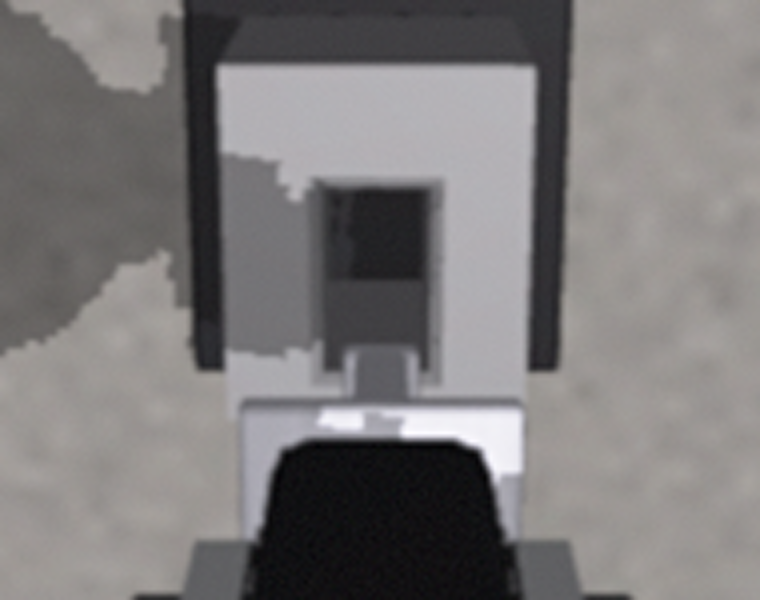

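View pics/s9c.png

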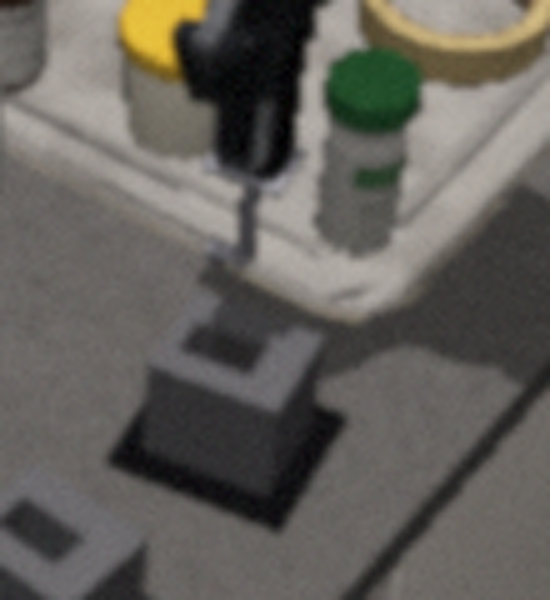

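drive_tool([
  [1, -0.05, -0.07, -2, 0],
  [1, -0.05, -0.07, -4, 0],
  [1, -0.05, -0.07, -5.5, 0],
  [1, -0.05, -0.07, -7, 0],
  [1, -0.05, -0.07, -8.5, 0],
  [1, -0.05, -0.07, -9.8, 0],
  [1, -0.05, -0.07, -10.5, 0],
  [1, -0.05, -0.07, -10.5, 0],
])

```text
time_s: 16.0
tcp_pos: [0.4923, 0.008, 0.1015]
tcp_rot: [-1.409, 1.566, 0.334]
wrist_force: [-0.2, -0.0, -0.4]
gripper_width: 0.0209
```

```bash
python3 -c "
from h import *
st()"
```

```text
t 16.0 tcp [0.4923 0.008  0.1015] jaw 1.743 down [ 0.004  0.001 -1.   ] j [ 0.02 -0.06 -0.27  1.36  0.   -0.16] F [-0.2 -0.  -0.4] w 0.0209
```

drive_tool([
  [1, 0, 0, -0.17, 0],
  [1, 0, 0, -0.17, 0],
  [-1, 0, 0, -0.17, 0],
  [-1, 0, 0, -0.17, 0],
  [-1, 0, 0, -0.17, 0],
  [-1, 0, 0, -0.17, 0],
  [-1, 0, 0, -0.17, 0],
])

```text
time_s: 16.88
tcp_pos: [0.4923, 0.008, 0.0998]
tcp_rot: [-1.408, 1.566, 0.335]
wrist_force: [0.3, 0.3, -0.4]
gripper_width: 0.0853
```

```bash
python3 -c "
from h import *
st(); shot('wrist','w10.png')"
```

```text
t 16.88 tcp [0.4923 0.008  0.0998] jaw 1.7431 down [ 0.004  0.001 -1.   ] j [ 0.02 -0.06 -0.27  1.35  0.   -0.16] F [ 0.3  0.3 -0.4] w 0.0853
```

View pics/w10.png

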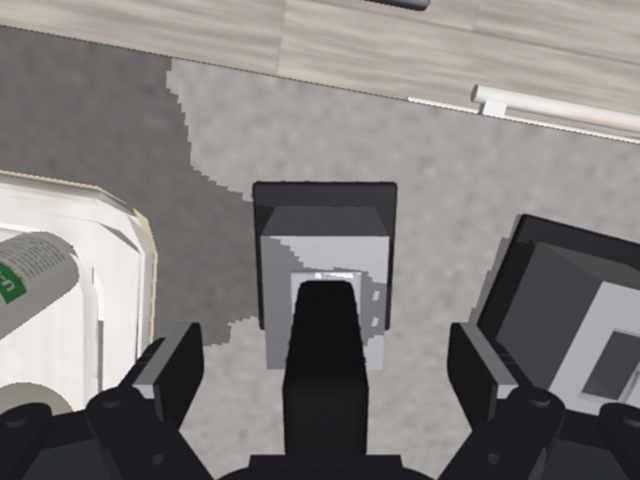

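drive_tool([
  [-1, 0, 0, 4, 0],
  [-1, 0, 0, 10, 0],
  [-1, 0.5, 5, 11, 0.1],
  [-1, 1.5, 11, 11, 0.21],
  [-1, 2.5, 17, 11, 0.21],
  [-1, 3.5, 23, 11, 0.21],
  [-1, 4.5, 29, 11, 0.21],
  [-1, 5.5, 34, 11, 0.21],
])

```text
time_s: 17.92
tcp_pos: [0.5473, 0.3504, 0.2096]
tcp_rot: [-1.401, 1.566, 0.553]
wrist_force: [0.4, 0.5, 0.0]
gripper_width: 0.0857
```

drive_tool([
  [-1, 0.7, 3.4, 0, 0],
  [-1, 0.7, 3.4, 0, 0],
  [-1, 0.7, 3.4, 0, 0],
  [-1, 0.7, 3.4, 0, 0],
])

```text
time_s: 18.42
tcp_pos: [0.5544, 0.3834, 0.21]
tcp_rot: [-1.418, 1.566, 0.535]
wrist_force: [-0.1, 0.1, 1.0]
gripper_width: 0.0855
```

```bash
python3 -c "
from h import *
s=st(); loc(s); p=shot('wrist','w11.png'); save(p,'w11.pkl'); c=cam(p)
print(proj(c,T(V,np.array([(-20,0,67),(-32,-7,79),(-32,7,79),(-8,-7,79),(-62,12,45),(-62,46,45),(-62,-12,45),(-62,-46,45),(-85,75,45),(-85,-75,45)])/1000)).round().tolist())
p=shot('scene','s11.png'); p=shot('top','t11.png')"
```

```text
t 18.43 tcp [0.5544 0.3834 0.21  ] jaw 1.9529 down [ 0.004  0.002 -1.   ] j [ 0.61  0.38  0.43  1.62 -0.    0.22] F [-0.1  0.1  1. ] w 0.0855
tcp local mm [-21.5   1.1 210. ] pick tip x -6.7 foot z 115.3
[[323.0, 238.0], [311.0, 225.0], [334.0, 225.0], [312.0, 262.0], [341.0, 168.0], [392.0, 168.0], [305.0, 168.0], [254.0, 168.0], [438.0, 132.0], [208.0, 133.0]]
```

View pics/w11.png

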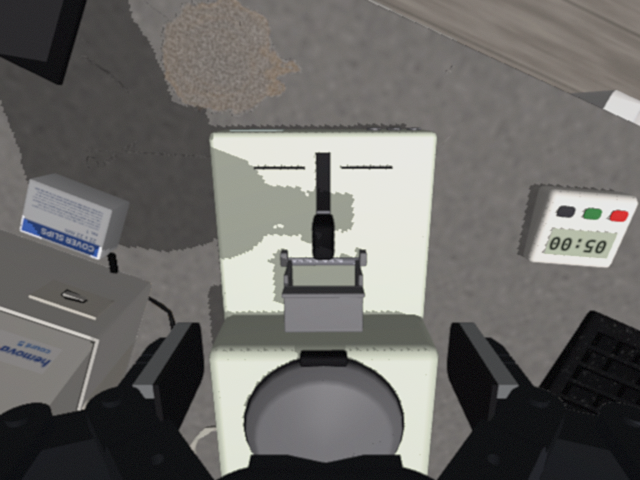

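View pics/s11.png

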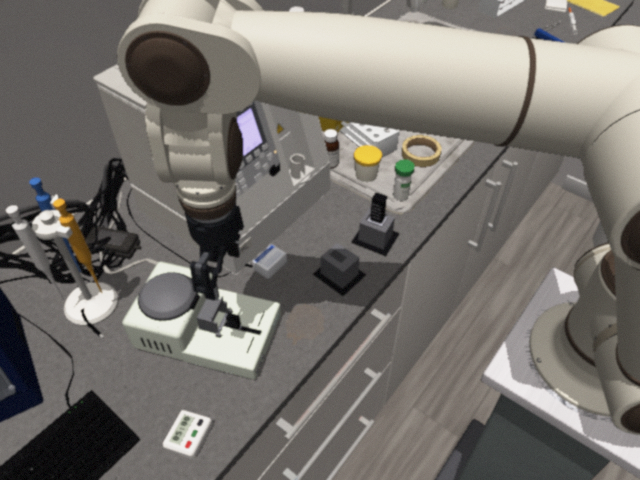

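drive_tool([
  [-1, 0.04, -0.1, -2, 0],
  [-1, 0.04, -0.1, -5, 0],
  [-1, 0.04, -0.1, -8, 0],
  [-1, 0.04, -0.1, -10.5, 0],
  [-1, 0.04, -0.1, -12, 0],
  [-1, 0.04, -0.1, -13.3, 0],
  [-1, 0.04, -0.1, -13.3, 0],
])

```text
time_s: 19.45
tcp_pos: [0.5546, 0.3823, 0.0765]
tcp_rot: [-1.407, 1.567, 0.546]
wrist_force: [0.9, 0.5, -0.3]
gripper_width: 0.0856
```

```bash
python3 -c "
from h import *
s=st(); loc(s); p=shot('wrist','w12.png')"
```

```text
t 19.45 tcp [0.5546 0.3823 0.0765] jaw 1.9528 down [ 0.004  0.002 -1.   ] j [ 0.6   0.38  0.18  1.36 -0.    0.22] F [ 0.9  0.5 -0.3] w 0.0856
tcp local mm [-21.7   0.   76.5] pick tip x -6.9 foot z -18.2
```

View pics/w12.png

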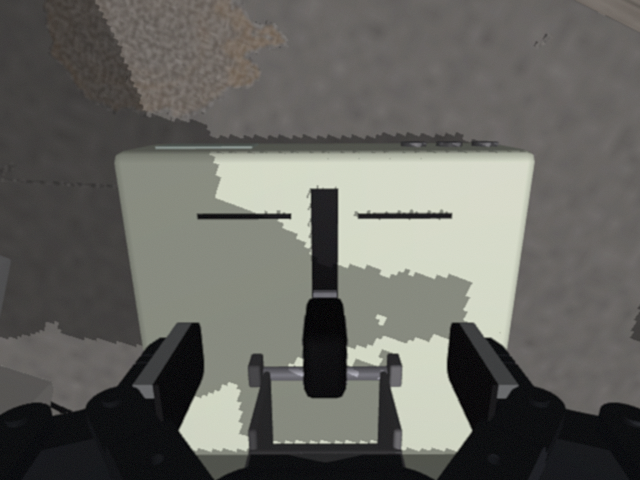

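drive_tool([
  [-1, -0.23, -0.09, 0, 0],
  [1, -0.23, -0.09, 0, 0],
  [1, -0.23, -0.09, 0, 0],
  [1, -0.23, -0.09, 0, 0],
  [1, -0.23, -0.09, 0, 0],
  [1, -0.23, -0.09, 0, 0],
  [1, -0.23, -0.09, 0, 0],
], squeeze=80)

```text
time_s: 20.38
tcp_pos: [0.5527, 0.3814, 0.0777]
tcp_rot: [-1.47, 1.565, 0.483]
wrist_force: [-0.3, -3.2, 3.2]
gripper_width: 0.012
```

```bash
python3 -c "
from h import *
s=st(); loc(s); p=shot('wrist','w13.png')"
```

```text
t 20.38 tcp [0.5527 0.3814 0.0777] jaw 1.9527 down [ 0.005  0.003 -1.   ] j [ 0.6   0.38  0.17  1.36 -0.    0.22] F [-0.3 -3.2  3.2] w 0.012
tcp local mm [-23.7  -0.1  77.7] pick tip x -8.9 foot z -17.0
```

View pics/w13.png

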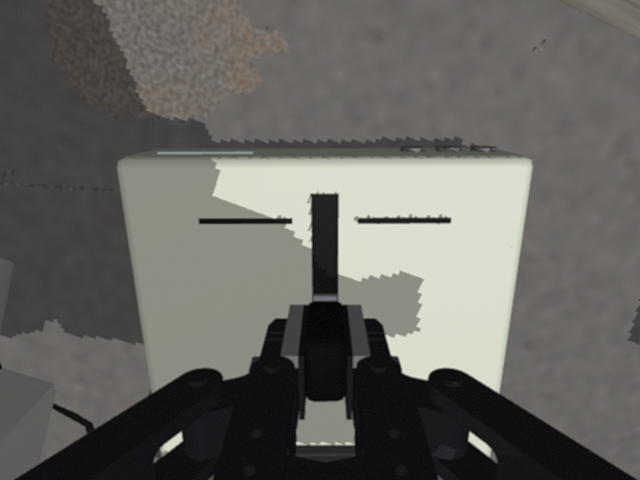

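drive_tool([
  [1, -0.5, -0.2, 0, 0],
  [1, -1, -0.4, 0, 0],
  [1, -1.5, -0.6, 0, 0],
  [1, -2, -0.8, 0, 0],
  [1, -2.5, -1, 0, 0],
  [1, -2.78, -1.12, 0, 0],
  [1, -2.78, -1.12, 0, 0],
  [1, -2.78, -1.12, 0, 0],
])

```text
time_s: 21.42
tcp_pos: [0.5261, 0.3707, 0.0777]
tcp_rot: [-1.512, 1.562, 0.441]
wrist_force: [9.0, 0.6, -2.2]
gripper_width: 0.0124
```

```bash
python3 -c "
from h import *
s=st(); loc(s); p=shot('wrist','w14.png'); save(p,'w14.pkl'); crop(p,180,180,280,200,2.8,'w14c.png'); p=shot('scene','s14.png'); crop(p,180,250,110,110,6,'s14c.png')
p=shot('top','t14.png'); crop(p,140,130,270,190,2.9,'t14c.png')"
```

```text
t 21.43 tcp [0.5261 0.3707 0.0777] jaw 1.9523 down [ 0.008  0.004 -1.   ] j [ 0.61  0.3   0.08  1.34 -0.    0.23] F [ 9.   0.6 -2.2] w 0.0124
tcp local mm [-52.4  -0.1  77.7] pick tip x -37.6 foot z -17.0
```

View pics/w14c.png

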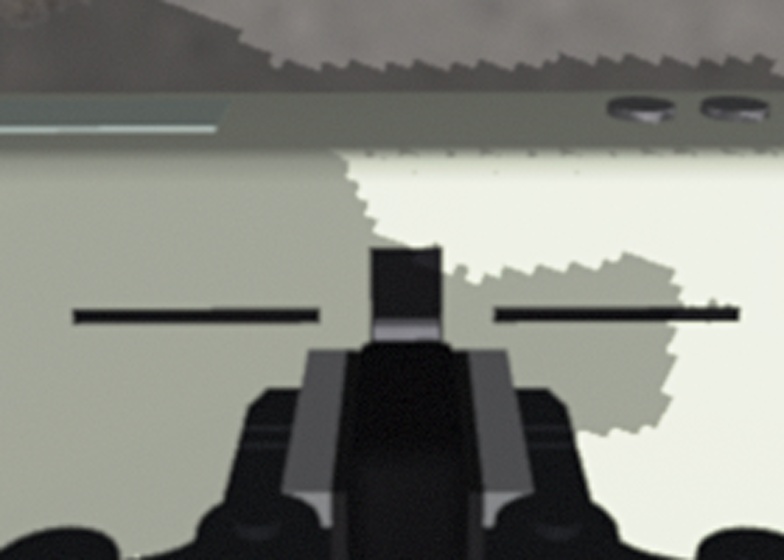

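View pics/s14c.png

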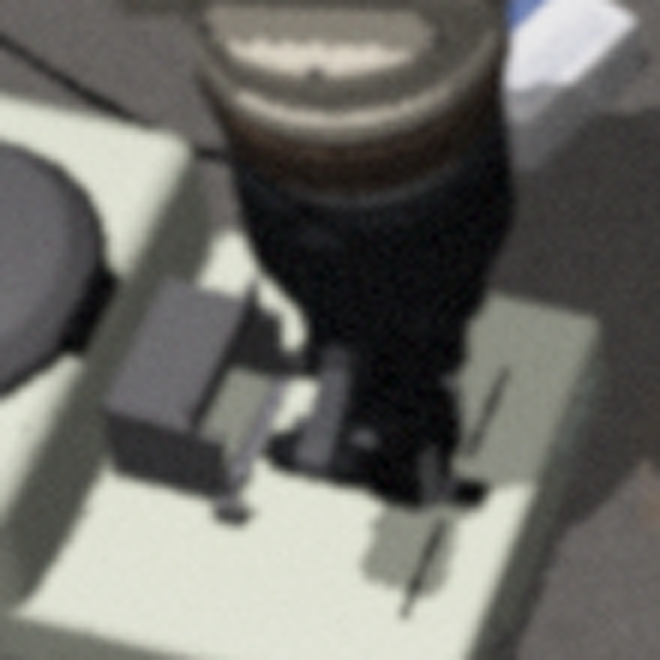

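drive_tool([
  [1, -0.12, -0.05, 0, 0],
  [1, -0.12, -0.05, 0, 0],
  [1, -0.12, -0.05, 0, 0],
  [1, -0.12, -0.05, 0, 0],
  [1, -0.12, -0.05, 0, 0],
  [1, -0.12, -0.05, 0, 0],
])

```text
time_s: 22.32
tcp_pos: [0.5262, 0.3707, 0.0777]
tcp_rot: [-1.513, 1.559, 0.439]
wrist_force: [8.7, 1.7, -3.0]
gripper_width: 0.0128
```

```bash
python3 -c "
from h import *
s=st(); loc(s); p=shot('wrist','w15.png'); save(p,'w15.pkl'); crop(p,250,220,160,120,4.8,'w15c.png'); c=cam(p)
print((proj(c,T(V,np.array([(-62,12,45),(-62,-12,45),(-62,7,45),(-62,7,79),(-62,-7,79),(-38,7,79)])/1000))-[250,220]+.4)*4.8)
for n in ['grip_front','grip_point','mark','release']:
    print(n,[(((np.array(d['uv'])-[250,220])*4.8).round(),round(d['score'],2)) for d in spotter.place_of(p,n)])"
```

```text
t 22.32 tcp [0.5262 0.3707 0.0777] jaw 1.9521 down [ 0.011  0.005 -1.   ] j [ 0.61  0.3   0.08  1.34 -0.    0.23] F [ 8.7  1.7 -3. ] w 0.0128
tcp local mm [-52.4  -0.1  77.7] pick tip x -37.6 foot z -17.0
[[509.36643084 346.83317333]
 [214.8500062  347.4436847 ]
 [448.00961479 346.9603616 ]
 [469.30948312 564.00070557]
 [255.68149505 564.44604493]
 [464.20263704 869.30479928]]
grip_front [(array([353., 367.]), 0.62), (array([370., 350.]), 0.3)]
grip_point [(array([359., 623.]), 0.86)]
mark [(array([369., 351.]), 0.96), (array([363., 692.]), 0.68)]Traceback (most recent call last):
  File "<string>", line 6, in <module>
    print(n,[(((np.array(d['uv'])-[250,220])*4.8).round(),round(d['score'],2)) for d in spotter.place_of(p,n)])
                                                                                        ~~~~~~~~~~~~~~~~^^^^^
ValueError: it knows: centrifuge, cover_lip, coverslip_box, grip_front, grip_point, mark, pick, pick_stand, sample_cup, strip_vial
```

View pics/w15c.png

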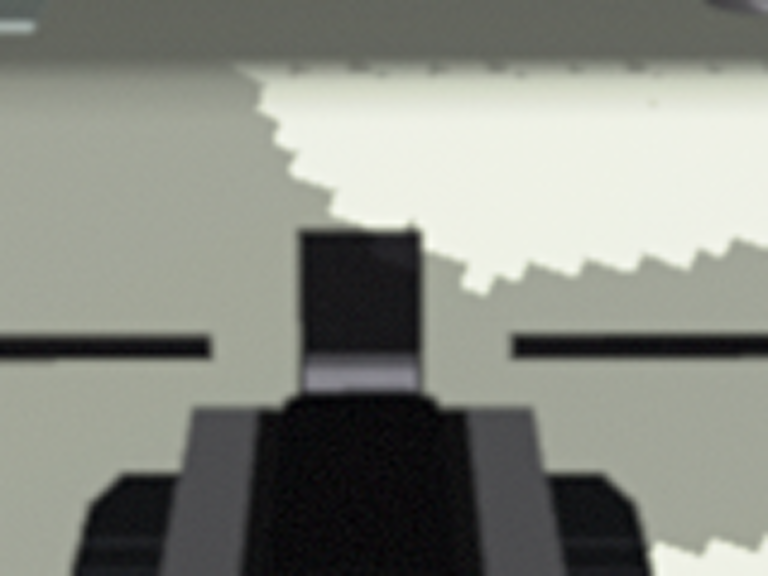

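View pics/t14c.png

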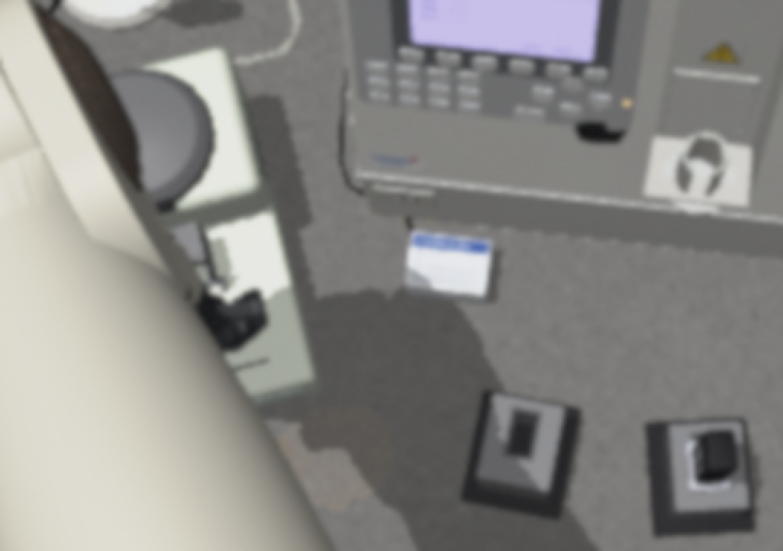

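drive_tool([
  [1, -0.22, -0.09, 0, 0],
  [1, -0.22, -0.09, 0, 0],
  [1, -0.22, -0.09, 0, 0],
  [1, -0.22, -0.09, 0, 0],
  [1, -0.22, -0.09, 0, 0],
  [1, -0.22, -0.09, 0, 0],
  [1, -0.22, -0.09, 0, 0],
  [1, -0.22, -0.09, 0, 0],
])

```text
time_s: 23.52
tcp_pos: [0.5252, 0.3703, 0.0777]
tcp_rot: [-1.517, 1.556, 0.435]
wrist_force: [8.8, 1.3, -2.0]
gripper_width: 0.0124
```

```bash
python3 -c "
from h import *
s=st(); loc(s); p=shot('wrist','w16.png'); save(p,'w16.pkl'); crop(p,250,220,160,120,4.8,'w16c.png'); p=shot('scene','s16.png'); crop(p,180,180,240,180,3.3,'s16c.png'); loc(st())"
```

```text
t 23.52 tcp [0.5252 0.3703 0.0777] jaw 1.9518 down [ 0.013  0.006 -1.   ] j [ 0.62  0.3   0.07  1.33 -0.    0.23] F [ 8.8  1.3 -2. ] w 0.0124
tcp local mm [-53.4  -0.2  77.7] pick tip x -38.6 foot z -17.0
t 23.62 tcp [0.5252 0.3703 0.0777] jaw 1.9519 down [ 0.013  0.006 -1.   ] j [ 0.62  0.3   0.07  1.33 -0.    0.23] F [ 8.4  2.1 -1.6] w 0.013
tcp local mm [-53.5  -0.1  77.7] pick tip x -38.7 foot z -17.0
```

View pics/w16c.png

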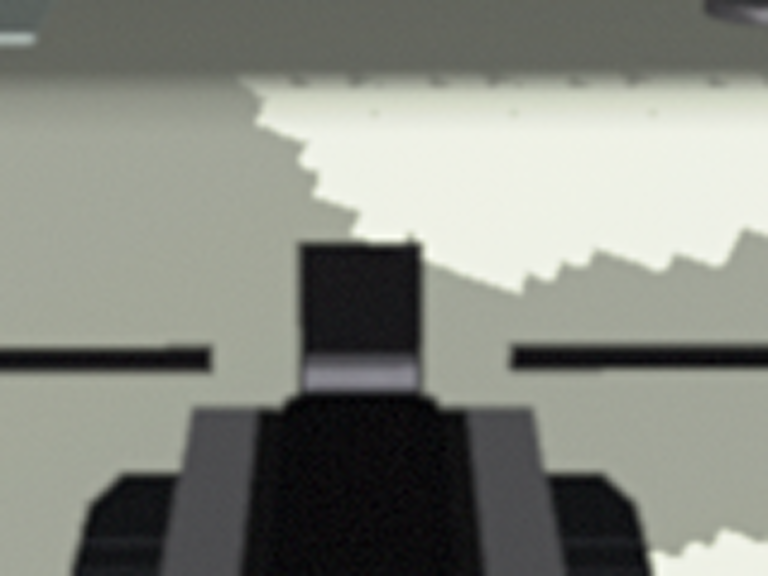

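View pics/s16c.png

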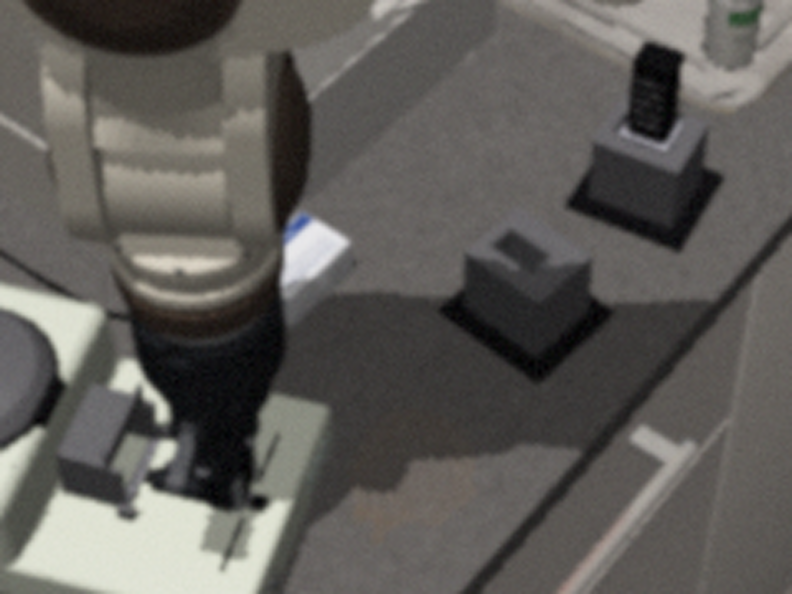

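Foot of the grip's front face (row about 355) is now level with the mark lines (row 357). The cover is open, the pick is upright in its stand, and the arm is at rest. I am handing in.

```bash
python3 -c "
from h import *
print(r.close_job()); st()"
```

```text
the job is handed in; nothing more can be done
None
the job is handed in; nothing more can be done
```

I levered the cover open with the pick and stood the pick back in its stand. The job was handed in at about 23.6 s with the release grip held at the mark. No verdict was reported.

- **Pick and cover:** I took the pick from the rightmost stand and slipped its foot under the lip, about 17 mm to the right of centre so it would miss the grip. I then swung the cover over until it met its stop; the push rose to about 9.5 N there. The gripper itself did not visibly touch the cover.
- **Pick back in its stand:** The wrist view after letting go showed it seated and upright as at the start, with the fingers open and clear. The last scene picture still shows it standing.
- **Release grip at the mark:** The arm has moved 29.7 mm from where it took hold, and in the last wrist picture the grip's front foot is level with the mark lines. The pull at the wrist is about 9 N, the spring force expected there.
- **Bystanders:** I saw no bystander moved. The vial and carton were in view late on; I did not re-check the sample cup in the last close-ups.

**Checks that disagreed:** My first 30 mm pull stopped about 1 mm short because the arm gives a little under the spring load. One correction did nothing and a second brought the grip level. Before that last correction, the three position estimates ranged from about 28.4 to 29.3 mm, all inside the 25–35 mm window. The tool had tilted by about 0.014 rad under the spring load at the end.

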